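# Torque the nut of a donated wagon wheel until the wrench clicks

### The arm

A 6-joint arm with a two-finger parallel gripper is mounted at the origin on the work surface. World frame = base frame: x ahead of the robot, y to its left, z up, the work surface at z = 0. Lengths are in m, angles in rad, forces in N, time in s.
With the tool pointing down it reaches from about 0.35 to 0.775 m from the base axis. Payload 5.5 kg.
Tool frame: the origin (TCP) lies at the very end of the fingers, on their centre line; the grasp point (between the pads) lies 19 mm behind it (grip_point_offset is the distance from the TCP to the grasp point, in m); z points along the fingers, y is the direction in which the jaws open and shut (so a half turn about z gives the same grasp; the last joint's range is limited). The gripper opens to 85 mm and grips with 20 to 120 N. Pads are 22 mm wide; open, the fingers measure 114 mm over their backs; the gripper's body (76 mm by 85 mm) begins 54 mm behind the grasp point. The pads swing forward as they close: fully open they stand 13 mm farther back than shut.
Start: joints at [1.089, 0.313, 0.046, 1.304, 0, 1.431], TCP at [0.193, 0.542, 0.231] pointing down, gripper open.
Joint ranges: [-2.76, 2.76], [-0.86, 1.69], [-1.03, 1.26], [-2.2, 2.34], [-1.47, 1.5], [-3.14, 3.14]. Speed limits (rad/s): [2.57, 2.57, 3.14, 3.14, 3.14, 3.14].

### API

Orientations are given as a unit quaternion [w, x, y, z].
In Python, from workcell import * gives the robot as it stands.
- The arm moves only by the shell command python3 -m crank 'ROWS' [OPENING] [FORCE]. ROWS is a JSON object of lists of equal length, an entry for each row: "travel": the shift along the tool's x, y, z in units of 40 mm (1.0 is 40 mm), a list of three; "turn": the turn about the tool's z in rad. In form: {"travel": [[x, y, z], ...], "turn": [turn, ...]}. A call has 1 to 5 rows; each row is the pose to reach, as a shift and turn from the pose commanded when the call began, along the tool's axes at that moment; what a row does not reach only later rows make up. A row lasts 1/12 s, in which the tool goes at most 41.7 mm and 7.16 degrees, less where a joint would pass 70% of its speed; a pose out of reach is approached as far as the arm can. A call with a gripper value outside its range is refused whole. OPENING is the finger opening in mm, from 0 to 85.4, set as the call begins (- or left out, the last holds). The fingers move at their own pace and stop on an object; FORCE is the grip in N (left out, the last holds). Time passes only in rows, so rows that repeat a pose let the fingers close. It gives the time, the measured TCP pose, the force and the opening at its end, in the units of the state.
- get_state(): the state, without advancing time (a new reading comes with each control period).
- read_camera(name): name is "side" or "top" or "wrist"; returns a dict with "image" (384x512x3 uint8, red, green, blue), "K" (3x3 intrinsics, pixels), "R" (3x3) and "t" (3): a world point X has camera coordinates R X + t. Camera axes: x right, y down, z forward; pixel columns grow to the right and rows downward; lengths in m; the calibration is good to about 2 mm. A picture is of the moment at which its call begins. There is no depth.
- hand_in(): hands the job in, once; it reports no verdict.
The state is a dict: "clock": time; "joint_pos": joint angles; "qvel": joint speeds; "tau": joint torques, N m; "tcp_pos": TCP position; "orientation": TCP orientation; "wrist_force": force on the tool from outside, world axes, zero at the start; "ft_torque": the same for the moment, N m; "finger_gap": finger opening in m.
Only numpy, scipy, OpenCV 4.12 (cv2) and the standard library are available. Lean on these libraries where they do the work, as an engineer would, in place of code of your own. Each camera call takes 0.05 s, during which the arm holds its last target. There are 200 camera calls.

### The job

Tighten the axle nut of this donated wagon wheel with the click-type torque wrench that is already on it: swing the handle clockwise (seen from above), slowly and smoothly, until the wrench breaks over at its hinge, and stop there, so that the nut is not over-tightened. Then ease the handle back so the hinge springs straight, swing it back on its ratchet until the shank lies over the wooden rest block, and let go. Leave the things for sale round about where they stand.

Things in the scene. Friction and masses are not known exactly. Their poses are not given: they have to be found in the camera images.
- nut_axis (a point): Centre of the wrench's round steel head (46 mm across), on the vertical axis of nut and wheel, level with the handle's centre line, 110 mm above the table. z up; x points along the head to the hinge; turns with the head. Its socket sits on the nut and cannot come off. The ratchet drives the nut clockwise (from above) after an unknown free travel up to 0.4 rad; backwards it swings free.
- grip (a point): Middle of the wrench's black rubber hand grip: a level round bar 30 mm in diameter and 110 mm long, its centre line 110 mm above the table, its middle 205 mm from the nut axis. x points along the grip away from the nut, z up. The grip rocks freely by up to 0.2 rad either way about an upright steel pin through its middle, so that the pull acts on the handle at the pin.
- shank (a point): Point on the centre line of the handle's bare steel tube (19 mm in diameter), between tyre and grip, 135 mm from the nut axis: the part that is to lie over the rest block. x along the handle away from the nut, parallel to the head's x until the click. Swung back anticlockwise, the handle turns freely up to 1.5 rad behind the drive position, with 1 to 2 N of drag at the grip, and stays where it is left.
- handle: The wrench's handle; origin on the hinge pin's axis, 45 mm from the nut axis, 32 mm below the handle's centre line; x towards the grip, z up. The click: at 13 to 15 N of pull at the grip's middle the hinge breaks over, the pull drops to about 7 to 8 N over 0.12 rad and the nut stands still. Eased back, it springs straight; let go while bent, it kicks back.
- nut (a joint): Turn of the hex nut in rad, growing clockwise (tightening), 0 finger-tight; starts anywhere from 0 to 0.12. It begins to turn at about 9 to 10 N of pull at the grip; the pull then grows steadily, over a further angle not known beforehand, to 13 to 15 N at the click. Pulled on past the play of the bent hinge, the pull climbs again and the nut is soon over-tightened. It stays where it is turned to.
- rest_top (a point): Middle of the top of the fixed wooden rest block with a black rubber pad: 24 mm along its x (about the line of the wrench over it), 60 mm along its y, top 99 mm above the table. It stands just outside the tyre (wheel 180 mm across, tyre top 68 mm above the table), anticlockwise of the tightened position and within the ratchet's travel. The shank swings freely 2 mm over it.
- candle_jar: Bystander: amber glass jar with brass lid, 72 mm across, 87 mm tall; origin at the centre of its underside.
- mug: Bystander: white mug, 80 mm across, 90 mm tall; origin at the centre of its underside.
- lotion: Bystander: white bottle, 60 mm across, 150 mm tall; origin at the centre of its underside.
- shoebox: Bystander: open yellow shoebox 190 x 290 x 110 mm; origin at the centre of its underside.
Mind the look-alikes: they are no part of the job. Several things look just like the part that bears rest_top: the one meant starts farthest from the robot's base.

How it is judged:
By the outcome, as a careful person would: the job done as asked, in the order asked, and still so for the second after the job is handed in, with the robot touching nothing.
It also fails if it takes over 58 s, if anything falls off the work surface, if the arm or the gripper's body presses on something with over 40 N, if the wrist force passes 120 N, or if a joint passes its speed limit or range.

## Working session

There is one attempt and no reset: what is moved stays moved. The work goes in short steps, Python scripts to look and compute and a shell command to move; the robot and the scene stay as the last step left them, time stands still between calls to the robot, and variables do not carry over. Pictures are saved under pics/ and viewed, about 8 in all and at most 12, crops included, and the job is handed in when it is done.

```bash
mkdir -p pics; ls
python3 - <<'E'
from workcell import *
import cv2
s=get_state();print(s)
for n in("top","side"):
    c=read_camera(n);cv2.imwrite(f"pics/{n}0.png",c["image"][:,:,::-1]);print(n,c["K"].tolist(),c["R"].tolist(),c["t"].tolist())
E
```

```text
pics
{'clock': 0.0, 'joint_pos': array([1.08940991e+00, 3.13964789e-01, 4.49725911e-02, 1.30361834e+00,
       1.30634735e-05, 1.43120835e+00]), 'qvel': array([-1.75308840e-03,  3.54807862e-03, -1.10810774e-03, -4.68241619e-05,
        7.49719640e-04,  8.10138396e-04]), 'tau': array([ 6.47234083e-04, -4.80622852e+01,  2.98534441e+01,  1.92880217e-02,
        9.58396276e-05, -2.98773230e-06]), 'tcp_pos': array([0.19248465, 0.54127181, 0.23042654]), 'orientation': array([-2.83360677e-04,  1.70068471e-01,  9.85431830e-01, -8.61736664e-04]), 'wrist_force': array([-0.62628275,  0.10275491,  0.17644167]), 'ft_torque': array([-0.02449617,  0.01818485,  0.03236596]), 'finger_gap': 0.08535575398729582}
top [[455.5270138776573, 0.0, 262.31877096662197], [0.0, 455.5270138776573, 195.4978835373937], [0.0, 0.0, 1.0]] [[0.023038646550487447, -0.9997307079745414, -0.002780700962529264], [-0.9846664078209711, -0.022210222586384137, -0.17302823850923305], [0.1729198833970995, 0.006724399258265709, -0.9849129384775839]] [-0.07541494362164936, 0.5405915877320554, 1.4855984817302463]
side [[429.22298816770075, 0.0, 258.4588616840535], [0.0, 429.22298816770075, 194.89053240425034], [0.0, 0.0, 1.0]] [[0.7835511925036119, -0.6213260511256519, 0.001211164221477688], [-0.484667509226883, -0.612429179505283, -0.6245221417934638], [0.38877362851147296, 0.48875805700069014, -0.7810061635422174]] [-0.4532938876951089, 0.26714349690008327, 1.2490325175127575]
```

View pics/top0.png

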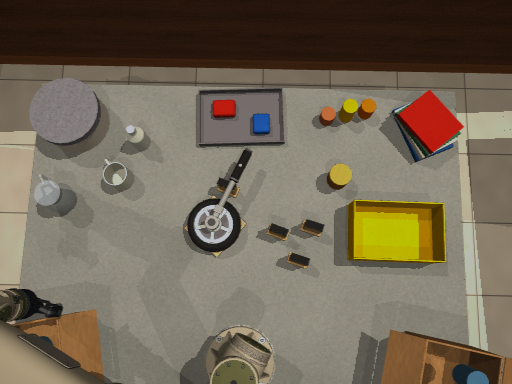

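View pics/side0.png

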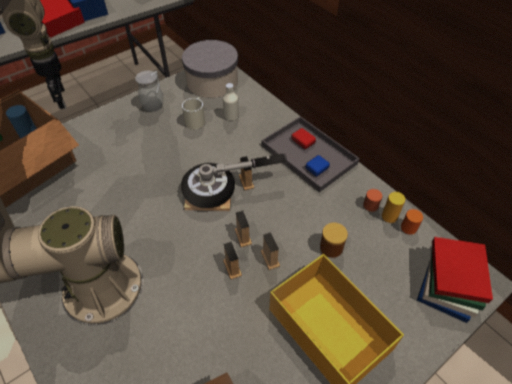

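```bash
python3 - <<'E'
import cv2,numpy as np
a=cv2.imread("pics/top0.png")[135:265,170:300];b=cv2.imread("pics/side0.png")[130:260,170:300]
cv2.imwrite("pics/z0.png",np.hstack([cv2.resize(i,(400*1,400),interpolation=cv2.INTER_CUBIC) for i in(a,b)]))
E
cat > h.py <<'E'
from workcell import *
import numpy as np,cv2
def ray(c,u,v,z):
    d=c["R"].T@np.linalg.solve(c["K"],[u,v,1.]);o=-c["R"].T@c["t"];return o+d*(z-o[2])/d[2]
def proj(c,X):
    p=c["K"]@(c["R"]@np.array(X)+c["t"]);return p[:2]/p[2]
E
```

```text
(no output)
```

View pics/z0.png

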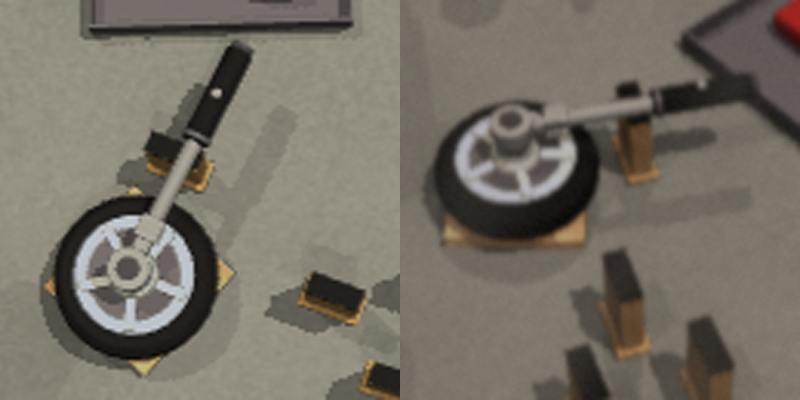

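Run:
```python
from h import *
c=read_camera("top");s=read_camera("side")
k=130/400
f=lambda x,y,z:ray(c,170+(x+.5)*k-.5,135+(y+.5)*k-.5,z)
g=lambda x,y,z:ray(s,170+(x-400+.5)*k-.5,130+(y+.5)*k-.5,z)
n=f(129,269,.122);p=f(216,93,.125)
# grip centreline fallbacks
n2=g(512,120,.122);p2=g(702,85,.125)
print(n,p,n2,p2,np.linalg.norm((p-n)[:2]))
d=(p-n)[:2];print("ang",np.arctan2(d[1],d[0]))
r=f(180,155,.099);e=(r-n)[:2];print("rest",r,np.linalg.norm(e),np.arctan2(e[1],e[0]))
cs=[f(157,131,.099),f(146,152,.099),f(312,272,.099),f(302,294,.099),f(367,292,.099)]
for q in cs:print(q)
for q in [(617,100),(640,92)]: print('side',g(*q,.099))
st=get_state();print(st["clock"],st["tcp_pos"])
```

```text
[0.43993761 0.09501699 0.122     ] [0.62717972 0.01120682 0.125     ] [0.44251534 0.09868866 0.122     ] [0.62738442 0.01271966 0.125     ] 0.20514324492547723
ang -0.42085896832727604
rest [0.56517136 0.04877796 0.099     ] 0.13349734092391158 -0.3536951946212818
[0.59062828 0.07417628 0.099     ]
[0.56760261 0.08496003 0.099     ]
[ 0.44374419 -0.09359703  0.099     ]
[ 0.42048555 -0.08363607  0.099     ]
[ 0.42411475 -0.15129918  0.099     ]
side [0.55752301 0.07123584 0.099     ]
side [0.58415789 0.06523215 0.099     ]
0.2 [0.19260739 0.54145821 0.23072174]
```

```bash
cat >> h.py <<'E'
def to(X,yaw=None):
    s=get_state();from scipy.spatial.transform import Rotation as Ro
    R=Ro.from_quat(np.roll(s["orientation"],-1)).as_matrix();y=np.arctan2(R[1,0],R[0,0])
    print("units",np.round(R.T@(np.array(X)-s["tcp_pos"])/.04,3),"yaw",round(y,3),"turn",None if yaw is None else round(y-yaw,3))
E
python3 -c "
from h import *
to([.627,.0105,.231],np.pi-.42)"
python3 -m crank '{"travel":[[-0.4,-0.25,0],[-1.1,-0.7,0],[-1.9,-1.15,0],[-2.7,-1.65,0],[-3.5,-2.15,0]],"turn":[0,0.02,0.04,0.06,0.08]}' 85 60
```

```text
units [-1.4681e+01 -8.8660e+00  1.0000e-03] yaw 2.8 turn 0.078
clock: 0.62
tcp_pos: [0.2963, 0.4126, 0.2311]
orientation: [-0.0, 0.209, 0.978, -0.0]
wrist_force: [0.7, 0.2, 0.0]
finger_gap: 0.0852
```

```bash
python3 -c "
from h import *
to([.627,.0105,.231],np.pi-.42)"
```

```text
units [-1.1657e+01 -5.7880e+00  3.0000e-03] yaw 2.72 turn -0.002
```

```bash
python3 -m crank '{"travel":[[-0.8,-0.4,0],[-1.6,-0.8,0],[-2.4,-1.2,0],[-3.2,-1.6,0],[-4.0,-2.0,0]],"turn":[0,0,0,0,0]}'
python3 -m crank '{"travel":[[-0.8,-0.4,0],[-1.6,-0.8,0],[-2.4,-1.2,0],[-3.2,-1.6,0],[-4.0,-2.0,0]],"turn":[0,0,0,0,0]}'
python3 -m crank '{"travel":[[-0.8,-0.4,0],[-1.6,-0.8,0],[-2.4,-1.2,0],[-3.1,-1.55,0],[-3.65,-1.8,0]],"turn":[0,0,0,0,0]}'
python3 -m crank '{"travel":[[0,0,0],[0,0,0]],"turn":[0,0]}'
python3 - <<'E'
from h import *
to([.627,.0105,.091],np.pi-.42)
c=read_camera("wrist");cv2.imwrite("pics/w1.png",c["image"][:,:,::-1])
for X in([.627,.0105,.125],[.44,.095,.122],[.5695,.051,.099]):print(proj(c,X))
E
```

```text
clock: 1.03
tcp_pos: [0.4097, 0.2738, 0.2313]
orientation: [0.0, 0.209, 0.978, 0.0]
wrist_force: [1.0, 0.9, 0.3]
finger_gap: 0.085
clock: 1.45
tcp_pos: [0.523, 0.1352, 0.2312]
orientation: [-0.0, 0.209, 0.978, 0.0]
wrist_force: [0.0, -0.5, -0.2]
finger_gap: 0.0851
clock: 1.87
tcp_pos: [0.6272, 0.0088, 0.2307]
orientation: [-0.0, 0.21, 0.978, -0.0]
wrist_force: [0.4, 0.9, 0.3]
finger_gap: 0.0852
clock: 2.03
tcp_pos: [0.6263, 0.0102, 0.2303]
orientation: [-0.001, 0.21, 0.978, 0.0]
wrist_force: [0.6, 0.2, -0.5]
finger_gap: 0.0851
units [-0.019  0.015  3.483] yaw 2.718 turn -0.004
[259.26803387 191.54375634]
[259.92677667 -91.05881851]
[273.91688534 110.66349735]
```

View pics/w1.png

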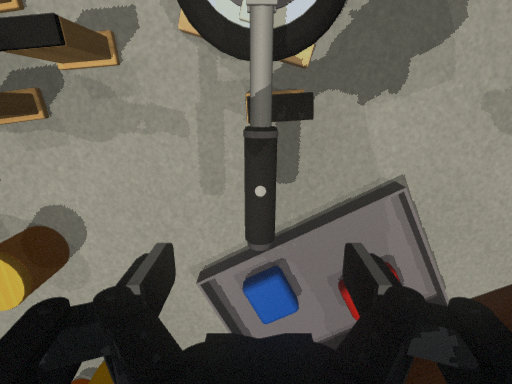

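Wrist view: pin at (260,191), where I projected it (259,192). The rest pad spans about (250–313, 92–120). Now descend and grip.

```bash
python3 -c "
from h import *
c=read_camera('wrist');r=ray(c,281,106,.099);e=r[:2]-[.44,.095];print(r,np.hypot(*e),np.arctan2(e[1],e[0]))"
python3 -m crank '{"travel":[[0,0,0.6],[0,0,1.3],[0,0,2.0],[0,0,2.7],[0,0,3.1]],"turn":[0,0,0,0,0]}'
python3 -m crank '{"travel":[[0,0,0.2],[0,0,0.4],[0,0,0.4]],"turn":[0,0,0]}'
python3 -m crank '{"travel":[[0,0,0],[0,0,0],[0,0,0],[0,0,0],[0,0,0]],"turn":[0,0,0,0,0]}' 20 60
python3 -m crank '{"travel":[[0,0,0],[0,0,0],[0,0,0],[0,0,0],[0,0,0]],"turn":[0,0,0,0,0]}'
```

```text
[0.56765528 0.05946595 0.099     ] 0.13250863586513717 -0.27148676390491316
clock: 2.55
tcp_pos: [0.6234, 0.0132, 0.1046]
orientation: [-0.002, 0.208, 0.978, -0.0]
wrist_force: [-0.6, -1.7, 0.4]
finger_gap: 0.085
clock: 2.8
tcp_pos: [0.6252, 0.0123, 0.0906]
orientation: [-0.001, 0.209, 0.978, -0.0]
wrist_force: [0.1, 0.2, 0.6]
finger_gap: 0.085
clock: 3.22
tcp_pos: [0.6266, 0.0112, 0.0921]
orientation: [0.001, 0.209, 0.978, 0.0]
wrist_force: [0.6, -0.4, 0.2]
finger_gap: 0.0282
clock: 3.63
tcp_pos: [0.6267, 0.0112, 0.0916]
orientation: [0.001, 0.209, 0.978, 0.0]
wrist_force: [1.9, -0.6, 1.4]
finger_gap: 0.0282
```

```bash
cat > g.py <<'E'
import sys;from h import *
from scipy.spatial.transform import Rotation as Ro
s=get_state();R=Ro.from_quat(np.roll(s["orientation"],-1)).as_matrix();f=R.T@s["wrist_force"]
d=s["tcp_pos"][:2]-[.44,.095]
print(f"t {s['clock']:.2f} F_tool {np.round(f,1)} r {np.hypot(*d):.4f} ang {np.arctan2(d[1],d[0]):.3f} toolang {np.arctan2(-R[1,0],-R[0,0]):.3f} z {s['tcp_pos'][2]:.4f}")
if len(sys.argv)>1 and f[1]>float(sys.argv[1]): sys.exit("LIMIT")
E
python3 g.py
python3 -m crank '{"travel":[[0,-0.05,0],[0,-0.1,0],[0,-0.155,0],[0,-0.205,0],[0.006,-0.256,0]],"turn":[0.01,0.02,0.03,0.04,0.05]}' >/dev/null && python3 g.py 7 &&
python3 -m crank '{"travel":[[0,-0.05,0],[0,-0.1,0],[0,-0.155,0],[0,-0.205,0],[0.006,-0.256,0]],"turn":[0.01,0.02,0.03,0.04,0.05]}' >/dev/null && python3 g.py 7
```

```text
t 3.63 F_tool [-2.   0.2 -1.4] r 0.2046 ang -0.422 toolang -0.422 z 0.0916
t 4.05 F_tool [-3.5  1.9 -0.9] r 0.2045 ang -0.473 toolang -0.473 z 0.0915
t 4.47 F_tool [-4.3  1.6 -1.1] r 0.2044 ang -0.524 toolang -0.523 z 0.0915
```

```bash
python3 -m crank '{"travel":[[0,-0.05,0],[-0.005,-0.1,0],[-0.01,-0.155,0],[-0.01,-0.205,0],[-0.01,-0.256,0]],"turn":[0.01,0.02,0.03,0.04,0.05]}' >/dev/null && python3 g.py 6 &&
python3 -m crank '{"travel":[[0,-0.05,0],[0,-0.1,0],[0,-0.155,0],[0,-0.205,0],[0,-0.256,0]],"turn":[0.01,0.02,0.03,0.04,0.05]}' >/dev/null && python3 g.py 6 &&
python3 -m crank '{"travel":[[0,-0.05,0],[0,-0.1,0],[0,-0.155,0],[0,-0.205,0],[0,-0.256,0]],"turn":[0.01,0.02,0.03,0.04,0.05]}' >/dev/null && python3 g.py 6
```

```text
t 4.88 F_tool [-3.2  1.4 -0.8] r 0.2043 ang -0.574 toolang -0.573 z 0.0911
t 5.30 F_tool [-0.1  8.7 -0.9] r 0.2043 ang -0.616 toolang -0.622 z 0.0913LIMIT
```

```bash
python3 -m crank '{"travel":[[0,-0.03,0],[0,-0.06,0],[0,-0.09,0],[0,-0.12,0],[0,-0.154,0]],"turn":[0.006,0.012,0.018,0.024,0.03]}' >/dev/null && python3 g.py 11.5 &&
python3 -m crank '{"travel":[[0,-0.03,0],[0,-0.06,0],[0,-0.09,0],[0,-0.12,0],[0,-0.154,0]],"turn":[0.006,0.012,0.018,0.024,0.03]}' >/dev/null && python3 g.py 11.5
```

```text
t 5.72 F_tool [-0.3 11.1 -0.3] r 0.2042 ang -0.640 toolang -0.651 z 0.0915
t 6.13 F_tool [-0.3 11.7 -1.3] r 0.2042 ang -0.669 toolang -0.680 z 0.0915LIMIT
```

```bash
python3 -m crank '{"travel":[[0,-0.03,0],[0,-0.06,0],[0,-0.09,0],[0,-0.12,0],[0,-0.154,0]],"turn":[0.006,0.012,0.018,0.024,0.03]}' >/dev/null && python3 g.py 12.5 &&
python3 -m crank '{"travel":[[0,-0.03,0],[0,-0.06,0],[0,-0.09,0],[0,-0.12,0],[0,-0.154,0]],"turn":[0.006,0.012,0.018,0.024,0.03]}' >/dev/null && python3 g.py 12.5
```

```text
t 6.55 F_tool [ 0.3 11.7 -0.7] r 0.2042 ang -0.699 toolang -0.710 z 0.0915
t 6.97 F_tool [ 1.9 11.4 -0.3] r 0.2041 ang -0.728 toolang -0.740 z 0.0915
```

```bash
python3 -m crank '{"travel":[[0,-0.03,0],[0,-0.06,0],[0,-0.09,0],[0,-0.12,0],[0,-0.154,0]],"turn":[0.006,0.012,0.018,0.024,0.03]}' >/dev/null && python3 g.py 12.6 &&
python3 -m crank '{"travel":[[0,-0.03,0],[0,-0.06,0],[0,-0.09,0],[0,-0.12,0],[0,-0.154,0]],"turn":[0.006,0.012,0.018,0.024,0.03]}' >/dev/null && python3 g.py 12.6
```

```text
t 7.38 F_tool [ 1.8 12.  -0.4] r 0.2041 ang -0.758 toolang -0.770 z 0.0915
t 7.80 F_tool [ 2.9 12.9  0.9] r 0.2040 ang -0.787 toolang -0.800 z 0.0915LIMIT
```

```bash
sed -i 's/^if len.*/if len(sys.argv)>1 and not float(sys.argv[1])<f[1]<float(sys.argv[2]): sys.exit("LIMIT")/' g.py
python3 -m crank '{"travel":[[0,-0.03,0],[0.003,-0.06,0],[0.006,-0.09,0],[0.008,-0.12,0],[0.01,-0.154,0]],"turn":[0.006,0.012,0.018,0.024,0.03]}' >/dev/null && python3 g.py 11.5 14 &&
python3 -m crank '{"travel":[[0,-0.03,0],[0,-0.06,0],[0,-0.09,0],[0.003,-0.12,0],[0.005,-0.154,0]],"turn":[0.006,0.012,0.018,0.024,0.03]}' >/dev/null && python3 g.py 11.5 14
```

```text
t 8.22 F_tool [ 2.1 13.7 -0.8] r 0.2040 ang -0.817 toolang -0.830 z 0.0916
t 8.63 F_tool [ 2.1 13.8 -0. ] r 0.2039 ang -0.846 toolang -0.860 z 0.0917
```

```bash
python3 -m crank '{"travel":[[0,-0.03,0],[0,-0.06,0],[0,-0.09,0],[0.003,-0.12,0],[0.005,-0.154,0]],"turn":[0.006,0.012,0.018,0.024,0.03]}' >/dev/null && python3 g.py 12.3 14.6
```

```text
t 9.05 F_tool [ 2.4 14.2  0.9] r 0.2039 ang -0.875 toolang -0.890 z 0.0917
```

```bash
python3 -m crank '{"travel":[[0,-0.03,0],[0,-0.06,0],[0,-0.09,0],[0.003,-0.12,0],[0.005,-0.154,0]],"turn":[0.006,0.012,0.018,0.024,0.03]}' >/dev/null && python3 g.py 12.8 14.8
```

```text
t 9.47 F_tool [ 1.9 13.1  1. ] r 0.2038 ang -0.905 toolang -0.920 z 0.0918
```

```bash
python3 -m crank '{"travel":[[0,-0.025,0],[0,-0.05,0],[0,-0.075,0],[0.003,-0.1,0]],"turn":[0.005,0.01,0.015,0.02]}' >/dev/null && python3 g.py 12.8 14.8
```

```text
t 9.80 F_tool [ 2.3 11.1 -1.2] r 0.2038 ang -0.928 toolang -0.940 z 0.0917LIMIT
```

```bash
python3 -m crank '{"travel":[[0,-0.025,0],[0,-0.05,0],[0,-0.075,0],[0.003,-0.1,0]],"turn":[0.005,0.01,0.015,0.02]}' >/dev/null && python3 g.py
python3 - <<'E'
from h import *
a=[]
for n,X in(("top",[.5,.02,.12]),("side",[.5,.02,.12])):
    c=read_camera(n);u,v=proj(c,X).astype(int);a.append(cv2.resize(c["image"][v-50:v+50,u-50:u+50,::-1],(400,400),interpolation=cv2.INTER_CUBIC));print(u,v)
cv2.imwrite("pics/k1.png",np.hstack(a))
E
python3 g.py
```

```text
t 10.13 F_tool [ 2.9 10.3 -1. ] r 0.2037 ang -0.951 toolang -0.961 z 0.0915
235 203
235 175
t 10.23 F_tool [ 1.9  8.9 -0.6] r 0.2036 ang -0.953 toolang -0.961 z 0.0914
```

View pics/k1.png

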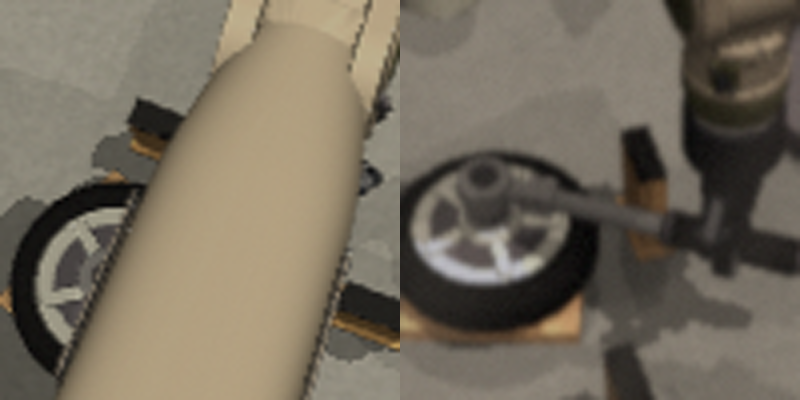

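Side view (and the force falling 14.2 → 9 N while the handle still moved): the hinge at about (545,195) has broken over. Stop here and ease back.

```bash
python3 -m crank '{"travel":[[0,0.025,0],[0,0.05,0],[0,0.075,0],[0,0.1,0],[0.005,0.125,0]],"turn":[-0.005,-0.01,-0.015,-0.02,-0.025]}' >/dev/null && python3 g.py
python3 -m crank '{"travel":[[0,0.025,0],[0,0.05,0],[0,0.075,0],[0,0.1,0],[0.005,0.125,0]],"turn":[-0.005,-0.01,-0.015,-0.02,-0.025]}' >/dev/null && python3 g.py
python3 -m crank '{"travel":[[0,0.025,0],[0,0.05,0],[0,0.075,0],[0,0.1,0],[0.002,0.125,0]],"turn":[-0.005,-0.01,-0.015,-0.02,-0.025]}' >/dev/null && python3 g.py
python3 -m crank '{"travel":[[0,0.025,0],[0,0.05,0],[0,0.075,0],[0,0.1,0],[0.002,0.125,0]],"turn":[-0.005,-0.01,-0.015,-0.02,-0.025]}' >/dev/null && python3 g.py
python3 -m crank '{"travel":[[0,0.025,0],[0,0.05,0],[0,0.075,0],[0,0.1,0],[0.002,0.125,0]],"turn":[-0.005,-0.01,-0.015,-0.02,-0.025]}' >/dev/null && python3 g.py
```

```text
t 10.65 F_tool [ 1.3 11.3 -0. ] r 0.2037 ang -0.925 toolang -0.935 z 0.0916
t 11.07 F_tool [ 1.9 14.3 -0.2] r 0.2038 ang -0.895 toolang -0.910 z 0.0919
t 11.48 F_tool [ 0.6  9.1 -0.3] r 0.2038 ang -0.879 toolang -0.885 z 0.0915
t 11.90 F_tool [-1.2  4.6 -1.6] r 0.2039 ang -0.861 toolang -0.861 z 0.0913
t 12.32 F_tool [-0.5 -0.5 -2.1] r 0.2039 ang -0.843 toolang -0.837 z 0.0910
```

```bash
python3 -m crank '{"travel":[[0,0.07,0],[0.002,0.17,0],[0.008,0.28,0],[0.015,0.4,0],[0.026,0.51,0]],"turn":[-0.014,-0.034,-0.056,-0.078,-0.1]}' >/dev/null && python3 g.py -8 8 &&
python3 -m crank '{"travel":[[0.001,0.1,0],[0.004,0.205,0],[0.009,0.307,0],[0.016,0.41,0],[0.026,0.51,0]],"turn":[-0.02,-0.04,-0.06,-0.08,-0.1]}' >/dev/null && python3 g.py -8 8 &&
python3 -m crank '{"travel":[[0.001,0.1,0],[0.004,0.205,0],[0.009,0.307,0],[0.016,0.41,0],[0.026,0.51,0]],"turn":[-0.02,-0.04,-0.06,-0.08,-0.1]}' >/dev/null && python3 g.py -8 8 &&
python3 -m crank '{"travel":[[0.001,0.1,0],[0.004,0.205,0],[0.009,0.307,0],[0.016,0.41,0],[0.026,0.51,0]],"turn":[-0.02,-0.04,-0.06,-0.08,-0.1]}' >/dev/null && python3 g.py -8 8
```

```text
t 12.73 F_tool [-1.  -1.1 -0.6] r 0.2041 ang -0.739 toolang -0.735 z 0.0911
t 13.15 F_tool [-0.6 -0.7 -1.1] r 0.2043 ang -0.638 toolang -0.635 z 0.0913
t 13.57 F_tool [-1.3 -2.2 -1.3] r 0.2044 ang -0.538 toolang -0.535 z 0.0914
t 13.98 F_tool [-2.6 -1.2 -0.6] r 0.2046 ang -0.437 toolang -0.435 z 0.0915
```

```bash
python3 -m crank '{"travel":[[0.001,0.1,0],[0.004,0.205,0],[0.009,0.307,0],[0.012,0.4,0],[0.016,0.46,0]],"turn":[-0.02,-0.04,-0.06,-0.08,-0.09]}' >/dev/null && python3 g.py -8 8 &&
python3 -m crank '{"travel":[[0,0.08,0],[0,0.15,0],[0,0.18,0],[0,0.2,0],[0,0.2,0]],"turn":[-0.015,-0.03,-0.035,-0.04,-0.04]}' >/dev/null && python3 g.py -8 8
python3 - <<'E'
from h import *
c=read_camera("side");u,v=proj(c,[.55,.05,.11]).astype(int);im=c["image"][:,:,::-1]
w=read_camera("wrist")
cv2.imwrite("pics/k2.png",np.hstack([cv2.resize(im[v-50:v+50,u-50:u+50],(400,400),interpolation=cv2.INTER_CUBIC),cv2.resize(w["image"][:,:,::-1],(400,300)).copy() if 0 else cv2.copyMakeBorder(cv2.resize(w["image"][:,:,::-1],(400,300)),0,100,0,0,0)]))
E
```

```text
t 14.40 F_tool [-4.2 -1.6 -1.5] r 0.2047 ang -0.347 toolang -0.345 z 0.0915
t 14.82 F_tool [-5.5 -0.7 -1.8] r 0.2048 ang -0.309 toolang -0.306 z 0.0915
```

View pics/k2.png

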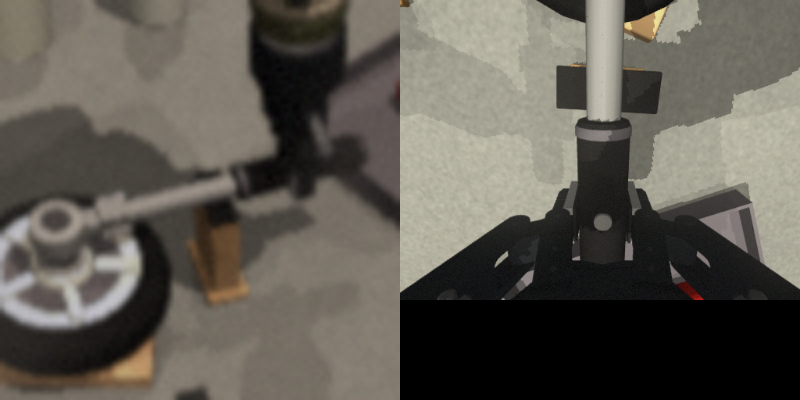

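Wrist view: the pad spans columns 556–662 and the shank is at about 605, so it lies centrally over the rest. I'll relieve the radial preload, open and lift.

```bash
python3 -m crank '{"travel":[[-0.015,0,0],[-0.03,0,0],[-0.03,0,0],[-0.03,0,0]],"turn":[0,0,0,0]}' >/dev/null && python3 g.py
python3 -m crank '{"travel":[[0,0,0],[0,0,0],[0,0,0],[0,0,0],[0,0,0]],"turn":[0,0,0,0,0]}' 85
python3 -m crank '{"travel":[[0,0,0],[0,0,0],[0,0,0],[0,0,0],[0,0,-0.2]],"turn":[0,0,0,0,0]}' 
python3 -m crank '{"travel":[[0,0,-0.3],[0,0,-0.8],[0,0,-1.4],[0,0,-2.1],[0,0,-2.8]],"turn":[0,0,0,0,0]}'
python3 -m crank '{"travel":[[0,0,-0.5],[-0.3,0,-1],[-0.5,0,-1.2],[-0.5,0,-1.2],[-0.5,0,-1.2]],"turn":[0,0,0,0,0]}'
python3 - <<'E'
from h import *
c=read_camera("side");u,v=proj(c,[.55,.05,.11]).astype(int);im=c["image"][:,:,::-1]
w=read_camera("wrist")["image"][:,:,::-1]
cv2.imwrite("pics/k3.png",np.hstack([cv2.resize(im[v-50:v+50,u-50:u+50],(300,300),interpolation=cv2.INTER_CUBIC),cv2.resize(w,(400,300))]))
cv2.imwrite("pics/s3.png",im)
E
```

```text
t 15.25 F_tool [-2.1  0.5 -1.7] r 0.2049 ang -0.309 toolang -0.307 z 0.0910
clock: 15.67
tcp_pos: [0.6352, 0.0323, 0.091]
orientation: [-0.0, 0.153, 0.988, 0.0]
wrist_force: [-0.4, -0.7, -0.2]
finger_gap: 0.0849
clock: 16.08
tcp_pos: [0.6345, 0.0323, 0.0979]
orientation: [-0.001, 0.153, 0.988, -0.0]
wrist_force: [0.1, -0.8, 0.3]
finger_gap: 0.0849
clock: 16.5
tcp_pos: [0.6353, 0.0322, 0.2129]
orientation: [-0.0, 0.153, 0.988, 0.0]
wrist_force: [0.3, -0.2, -0.3]
finger_gap: 0.0848
clock: 16.92
tcp_pos: [0.6551, 0.0261, 0.2598]
orientation: [0.001, 0.153, 0.988, 0.0]
wrist_force: [-0.5, 0.6, 1.4]
finger_gap: 0.085
```

View pics/k3.png

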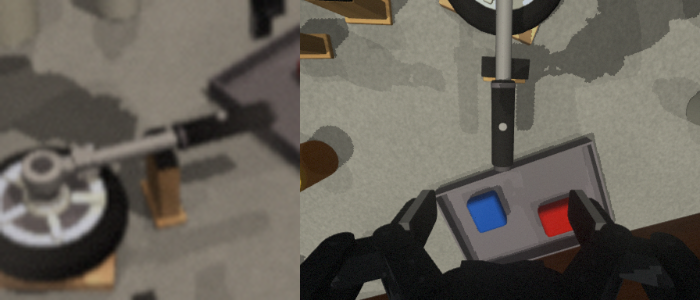

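View pics/s3.png

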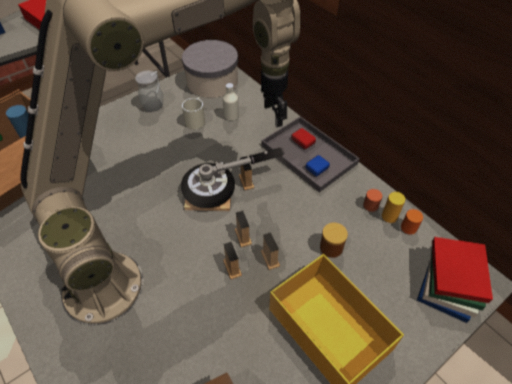

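The shank (column 505 in the wrist half) crosses the pad (482–530) at its middle. The handle is straight, the gripper is clear and the bystanders haven't moved.

```bash
python3 -c "
from workcell import *
print(hand_in())"
```

```text
the job is handed in; nothing more can be done
None
```

The axle nut is tightened to the wrench's click, and the wrench lies over its rest block with the gripper off it. I handed the job in at about 17 s; the hand-in gives no verdict.

- **Tightening:** I gripped the handle at the pin and swung it slowly clockwise. The ratchet engaged at about 0.19 rad. The pull rose from about 9 N to 14.2 N, then fell steadily to about 9–10 N as the hinge broke over, and I stopped there. The last reading was 8.9 N.
- **Easing back:** Easing the handle back, the pull rose to 14.3 N again and fell to zero, which is the hinge springing straight. I then swung it back on the ratchet with 1–2 N of drag, to about −0.31 rad.
- **Last checks:** The pictures show a straight handle, the shank across the middle of the far rest pad, the gripper about 0.15 m above the handle and the bystanders where they stood.
- **Weaker points:** The top camera was blocked by the arm at the moment of the click, so the click rests mainly on the force readings, with a slight bend visible in the side view. My estimates of the rest block's direction differed by about 0.08 rad, which is well within the pad's width of about ±0.22 rad. The wrist picture settled it as central.

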